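Shuttle a brass bar under the spotting punch and spot it

TASK

Bring the short brass bar in the sliding nest of the spotting jig under the punch: push the jig's spring-loaded slide in by its front plate until the stop pin drops, then let it go so that it springs back and stays caught by the pin at its middle position. Then press the punch's round knob down until the point bears firmly on the bar, and let it rise again. Work gently, without ramming the slide into its end stop, and only push and press with the fingers: do not grip or lift anything, do not touch the bar or the stop pin, and leave the tools lying around where they are.

Things in the scene. Friction and masses are not known exactly. Their poses are not given: they have to be found in the camera images.
- jig: Spotting jig screwed to the bench: grey base 264 x 124 x 14 mm (x = -112 to 152 mm), a punch bridge (x = 12 to 38, top z = 104), behind it a smaller stop-pin bracket (x = 61 to 79, top z = 62), an end block. Origin on the bench top (z = 0), on the jig's middle line; x along the slide's travel, away from the robot (heading varies), y left, z up. mm in its frame below.
- slide (a joint): Travel (m) of the steel slide along the jig's +x. 0: sprung fully out (start); 0.055: end stop. Beyond about 0.037 the pin has dropped behind the slide's one-way tooth: let go then, the slide comes back and stays caught at 0.035 (middle); let go sooner, it springs out to 0. Push: 5 N at first, 10 N at the end, 2 N more at the tooth, 4 N more at 0.1 m/s (damped; returns at 0.2 m/s).
- slide_push (a point): Centre of the black 42 mm round rubber pad on the front of the slide's upright push plate; moves with the slide. At start at jig x = -129, y = 0, z = 55 mm, facing the jig's -x. The plate behind it is 64 mm wide, 12 mm thick, z = 16 to 82 mm. With the slide at its end stop the bridge is still 86 mm beyond the pad.
- punch: Spring-return spotting punch, upright in the bridge. Origin: centre of the top of its black 24 mm round knob, at jig x = 25, y = 0, z = 150 mm when up. It goes straight down by up to 21.5 mm; its point, 88 mm below the origin, meets the bar lying beneath it at 18 mm. Its spring takes 2 N at first and 3 N at 18 mm; only force above that presses on the bar (10 N in all is ample).
- pin: Stop pin: upright sprung steel pin, 8 mm thick, with a knurled 18 mm head, in the bracket behind the bridge. Origin at its tip: jig x = 70, y = 0, z = 26.5 mm when down; the tooth lifts it by 8 mm. Top of its head at z = 85 mm when down. It drops by itself and is not to be touched.
- bar: The workpiece: a loose sawn brass sprue offcut, 12 x 45 x 12 mm, lying across the slide in the slot of an aluminium nest (56 mm wide, slot 14 mm). Origin at the middle of its underside, y along its length. At start at jig x = -10, y = 0, z = 32 mm; it travels with the slide.
- bar_mid (a point): Centre of the brass bar, 6 mm above its underside. At jig x = 25, z = 38 mm, that is straight under the punch, when the slide is caught at its middle position.
- spanner: Flat steel open spanner, 24 x 123 x 8 mm, lying right beside the jig; bystander. Origin at the middle of its underside.
- offcut: Spare brass offcut, 11 x 50 x 11 mm, lying on the bench left of the jig; bystander. Origin at the middle of its underside.
- sanding_block: Wood block wrapped in emery paper, 60 x 91 x 26 mm, right of the jig; bystander. Origin at the middle of its underside.
- file: Half-round file with a wooden handle, 23 x 250 x 23 mm, left of the jig; bystander. Origin at the middle of its underside.
- burr_box: Hinged plastic case with mounted points, 74 x 110 x 36 mm, left of the jig; bystander. Origin at the middle of its underside.
- point_block: Wooden block with mounted points standing in it, 42 x 110 x 57 mm, left behind the jig; bystander. Origin at the middle of its underside.
- caliper: Sliding caliper, 73 x 190 x 8 mm, lying flat beside the vice; bystander. Origin at the middle of its underside.

How it is judged:
By the outcome, as a careful person would: the job done as asked, in the order asked, and still so for the second after the job is handed in, with the robot touching nothing.
It also fails if it takes over 48 s, if anything falls off the work surface, if the arm or the gripper's body presses on something with over 40 N, if the wrist force passes 120 N, or if a joint passes its speed limit or range.

ROBOT

A 6-joint arm with a two-finger parallel gripper is mounted at the origin on a cart in front of the work surface, level with it; the furniture and walls round the work are solid. World frame = base frame: x ahead of the robot, y to its left, z up, the work surface at z = 0. Lengths are in m, angles in degrees, forces in N, time in s.
With the tool pointing down it reaches from about 0.375 to 0.75 m from the base axis. Payload 9 kg.
Tool frame: the origin (TCP) lies where the fingers leave the gripper's body, on its centre line; the fingertips stand 73 mm ahead of it and the grasp point (between the pads) lies 54 mm ahead of it (robot.tip_reach is the distance from the TCP to the fingertips, in m); z points along the fingers, y is the line along which they close (so a half turn about z gives the same grasp; the last joint's range is limited). The gripper opens to 85 mm and grips with 20 to 120 N. Pads are 22 mm wide; open, the fingers measure 114 mm over their backs; the gripper's body (76 mm by 85 mm) begins 54 mm behind the grasp point. The pads swing forward as they close: fully open they stand 13 mm farther back than shut.
Start: joints at [-84.437, 5.964, 5.575, 89.605, 0, 77.527], TCP at [0.186, -0.571, 0.304] pointing down, gripper open.
Joint ranges: [-171.21, 171.21], [-48.23, 106.86], [-62.78, 66.21], [-105.2, 120.99], [-86.42, 89.51], [-180, 180]. Speed limits (degrees/s): [127.2, 127.2, 147.25, 180, 180, 180].

INTERFACE

Orientations are given as [roll, pitch, yaw] about the fixed x, y, z axes, in that order (R = Rz(yaw) Ry(pitch) Rx(roll)).
In Python, from plant import robot gives the robot as it stands. Calls block until the motion is done:
- robot.move_pose(position, orientation): joint-space move of the TCP to a pose.
- robot.line_to(position, vel=0.15, rotation=None, guard=None): straight line of the TCP; rotation=None keeps the orientation; vel is the mean speed in m/s. With guard (N) it stops when the force on the tool has changed by that much, and returns True; else False.
- robot.goto_joints(angles): joint-space move.
- robot.set_gripper(opening): finger opening in m; the grip force is fixed at half the most; returns when the fingers have stopped.
- robot.pause(seconds).
- robot.ik(position, orientation): joint angles nearest the present ones, or None.
- robot.observe(): the state.
- robot.grab_frame(name): name is "side" or "top"; returns the picture (384x512x3 uint8, blue, green, red); there is no depth.
- robot.get_calibration(name): a dict with "vertical_fov" (degrees; the focal length in pixels is half the picture's height over the tangent of half this angle, whatever the lens; pixels are square), "cx", "cy" (the principal point, pixels), "rvec" (rotation vector, rad) and "tvec" (3), from world to camera coordinates, as OpenCV has them. Camera axes: x right, y down, z forward; pixel columns grow to the right and rows downward; lengths in m; the calibration is good to about 2 mm. A picture is of the moment at which its call begins. get_calibration takes no time and is no camera call.
A pose or a line that the arm cannot do raises robot.IKError and nothing moves.
- robot.job_done(): hands the job in; it is judged then, once.
The state is a dict: "time": time; "q": joint angles; "qvel": joint speeds; "joint_torque": joint torques, N m; "tool_pos": TCP position; "tcp_rot": TCP orientation; "ft_force": force on the tool from outside, world axes, zero at the start; "torque": the same for the moment, N m; "gripper_width": finger opening in m; "gripper_force": force on a finger pad.
Only numpy, scipy, OpenCV 4.12 (cv2) and the standard library are available. Lean on these libraries where they do the work, as an engineer would, in place of code of your own. Each camera call takes 0.05 s, during which the arm holds its last target. There are 200 camera calls.

## Working session

There is one attempt and no reset: what is moved stays moved. The work goes in short steps, each a Python script; the robot and the scene stay as the last script left them, time stands still between calls to the robot, and variables do not carry over. Pictures are saved under pics/ and viewed, at most 10 in all, crops included, and the job is handed in when it is done.

```bash
mkdir -p pics; python3 - <<'E'
from plant import robot
import cv2
for n in("side","top"):
    cv2.imwrite(f"pics/{n}0.png",robot.grab_frame(n)); c=robot.get_calibration(n);print(n,c)
    import numpy as np
    R=cv2.Rodrigues(np.array(c["rvec"]))[0];print("campos",-R.T@np.array(c["tvec"]).ravel())
o=robot.observe();print(o["time"],o["tool_pos"],o["tcp_rot"],o["ft_force"],robot.tip_reach)
E
```

```text
side {'vertical_fov': 53.623683837227006, 'cx': 251.96246166190434, 'cy': 189.7838949970899, 'rvec': array([ 2.48632168,  0.27978452, -0.09080791]), 'tvec': array([-0.53841924, -0.19765677,  1.29464903])}
campos [ 0.73055638 -0.7911561   0.91947756]
top {'vertical_fov': 53.533495161819516, 'cx': 259.6164214174506, 'cy': 189.56659651103678, 'rvec': array([ 2.13027503, -2.14479685,  0.15776456]), 'tvec': array([-0.21421989,  0.62110367,  0.97038213])}
campos [ 0.4628267  -0.22536408  1.05276013]
0.1 [ 0.1857739  -0.57030745  0.30318076] [-1.79933545e+02 -1.41720791e-02  1.80383376e+01] [0.49728883 0.10404211 0.09508251] 0.0726
```

View pics/side0.png

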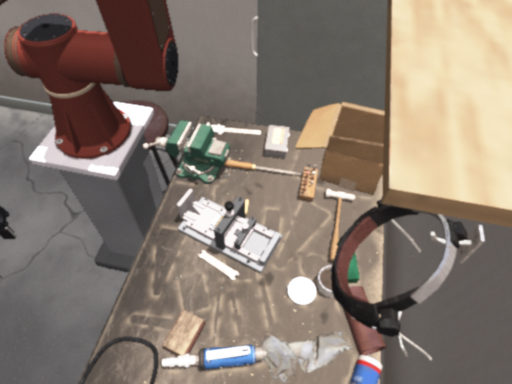

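View pics/top0.png

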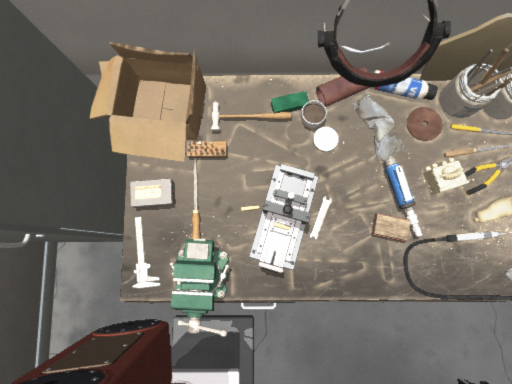

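```bash
python3 - <<'E'
import cv2,numpy as np
t=cv2.imread("pics/top0.png")[155:285,235:345];s=cv2.imread("pics/side0.png")[180:280,165:295]
cv2.imwrite("pics/tz.png",cv2.resize(t,None,fx=4.5,fy=4.5,interpolation=cv2.INTER_CUBIC))
cv2.imwrite("pics/sz.png",cv2.resize(s,None,fx=6,fy=6,interpolation=cv2.INTER_CUBIC))
E
```

```text
(no output)
```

View pics/tz.png

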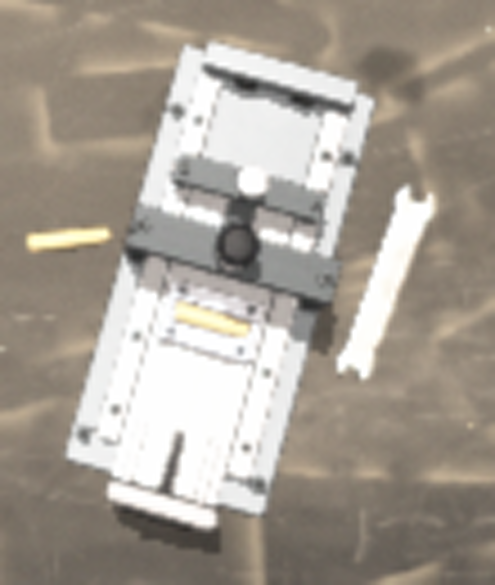

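View pics/sz.png

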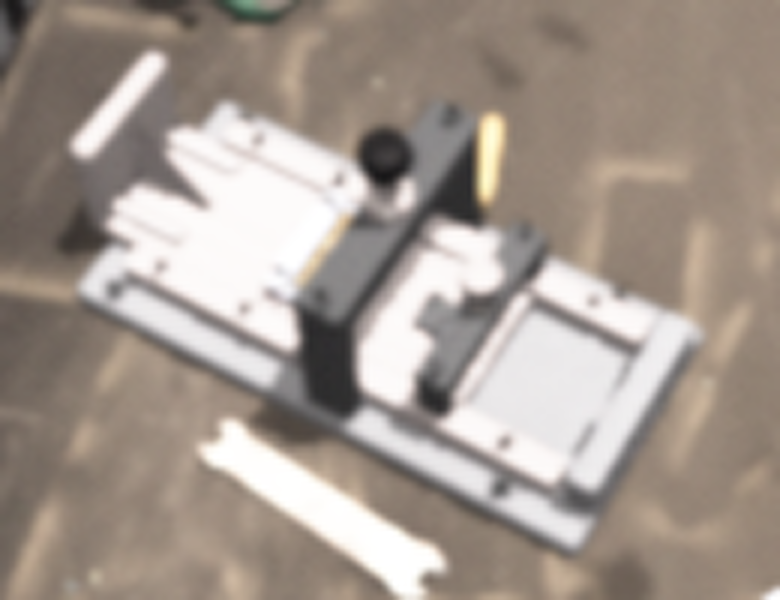

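```bash
cat > h.py <<'E'
import numpy as np, cv2
from plant import robot
def cam(n):
    c=robot.get_calibration(n); f=192/np.tan(np.radians(c["vertical_fov"])/2)
    K=np.array([[f,0,c["cx"]],[0,f,c["cy"]],[0,0,1]]); return K,np.array(c["rvec"]),np.array(c["tvec"]).ravel()
def proj(n,P):
    K,r,t=cam(n); return cv2.projectPoints(np.array(P,float).reshape(-1,3),r,t,K,None)[0].reshape(-1,2)
def tri(uv):  # dict name->pixel
    A=[];b=[]
    for n,p in uv.items():
        K,r,t=cam(n);R=cv2.Rodrigues(r)[0];d=R.T@np.linalg.inv(K)@[*p,1];d/=np.linalg.norm(d)
        M=np.eye(3)-np.outer(d,d);A.append(M);b.append(M@(-R.T@t))
    A=np.vstack(A);b=np.hstack(b);x=np.linalg.lstsq(A,b,rcond=None)[0];return x,np.abs(A@x-b).max()
E
python3 - <<'E'
from h import *
from scipy.optimize import least_squares
T=lambda u,v:((u+.5)/4.5-.5+235,(v+.5)/4.5-.5+155)
S=lambda u,v:((u+.5)/6-.5+165,(v+.5)/6-.5+180)
obs=[("top",(-112,62,14),T(67,458)),("top",(-112,-62,14),T(265,515)),("top",(25,0,150),T(238,243)),("top",(-126,32,82),T(108,492)),("top",(-126,-32,82),T(215,527)),
("side",(-112,-62,14),S(80,290)),("side",(152,-62,14),S(577,550)),("side",(-112,62,14),S(225,103)),("side",(25,0,150),S(385,150))]
def W(p,P):
    c,s=np.cos(p[2]),np.sin(p[2]);x,y,z=np.array(P)/1000;return [p[0]+c*x-s*y,p[1]+s*x+c*y,z]
f=lambda p:np.concatenate([proj(n,W(p,P))[0]-u for n,P,u in obs])
r=least_squares(f,[.46,-.25,-.2]);print(r.x,np.degrees(r.x[2]));print(r.fun.reshape(-1,2).round(1))
print(tri({"top":T(238,243),"side":S(385,150)}))
print("lamp",tri({"top":(328,40),"side":(388,320)}),tri({"top":(440,30),"side":(460,232)}))
for P in[(-129,0,55),(25,0,150)]:print(W(r.x,P))
E
```

```text
[ 0.53485351 -0.27919072 -0.28441374] -16.295706986819336
[[-0.6 -0.6]
 [-0.1 -0.3]
 [ 0.4 -0.7]
 [-0.7  1.1]
 [ 0.1  0.5]
 [-0.8  0.6]
 [ 0.5  0.5]
 [-0.  -0. ]
 [ 0.1 -0.2]]
(array([ 0.55780245, -0.28529876,  0.147211  ]), np.float64(0.0002672347610251924))
lamp (array([ 1.00593452, -0.42788395,  0.05266926]), np.float64(0.03086718089567786)) (array([ 0.87023435, -0.51606016,  0.49808903]), np.float64(0.05161305376463443))
[np.float64(0.4110359180839242), np.float64(-0.24299399040617836), np.float64(0.055)]
[np.float64(0.5588491711877094), np.float64(-0.28620558846591626), np.float64(0.15)]
```

```bash
cat >> h.py <<'E'
J=np.array([.53485,-.27919]);A=-.28441;EX=np.array([np.cos(A),np.sin(A)])
def W(x,y,z): # jig mm -> world TCP
    return np.array([*(J+EX*x/1e3+np.array([-EX[1],EX[0]])*y/1e3),z/1e3])
ROT=[180,0,180+np.degrees(A)]
def jx(): o=robot.observe();d=o["tool_pos"][:2]-J;return round((d@EX)*1e3,1),round((d@[-EX[1],EX[0]])*1e3,1),round(o["tool_pos"][2]*1e3,1),np.round(o["ft_force"],1),round(o["time"],2)
E
python3 - <<'E'
from h import *
robot.set_gripper(0.0)
robot.move_pose(W(-172,0,250),ROT);print(jx())
robot.line_to(W(-172,0,115),vel=.12);print(jx())
print(robot.line_to(W(-125,0,115),vel=.025,guard=3));print(jx())
cv2.imwrite("pics/t1.png",cv2.resize(robot.grab_frame("top")[155:305,215:345],None,fx=4,fy=4))
cv2.imwrite("pics/s1.png",cv2.resize(robot.grab_frame("side")[130:280,145:295],None,fx=4,fy=4))
a=cv2.imread("pics/t1.png");b=cv2.imread("pics/s1.png");b=cv2.resize(b[:, :],(520,600))
cv2.imwrite("pics/c1.png",cv2.resize(np.hstack([a,b]),(800,460)))
E
```

```text
(np.float64(-171.9), np.float64(-0.5), np.float64(250.2), array([ 0.1, -0.2,  0.2]), 2.55)
(np.float64(-171.6), np.float64(-0.3), np.float64(115.8), array([0. , 0.2, 0.7]), 3.83)
True
(np.float64(-141.0), np.float64(0.1), np.float64(114.6), array([-0.1,  0.2,  0.4]), 5.03)
```

View pics/c1.png

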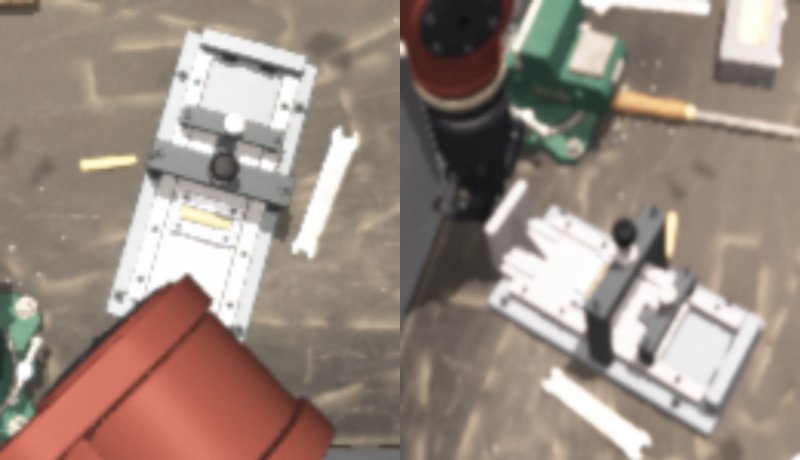

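The side view (right) shows the gripper fingers just in front of the push plate (about 500,215). Contact came at jig x = -141, as predicted. Next is the push.

```bash
python3 - <<'E'
from h import *
print(robot.line_to(W(-95.5,0,115),vel=.04,guard=22));print(jx())
robot.pause(.3);print(jx())
E
```

```text
False
(np.float64(-96.9), np.float64(0.2), np.float64(114.2), array([-7.6,  1.2,  2.7]), 6.42)
(np.float64(-96.9), np.float64(0.2), np.float64(114.2), array([-7.5,  0.8,  2.4]), 6.72)
```

```bash
python3 - <<'E'
from h import *
robot.line_to(W(-172,0,115),vel=.1);print(jx())
robot.line_to(W(-172,0,260),vel=.15);print(jx())
a=cv2.resize(robot.grab_frame("top")[155:285,235:345],(400,473),interpolation=cv2.INTER_CUBIC)
b=cv2.resize(robot.grab_frame("side")[170:280,165:295],(400,473),interpolation=cv2.INTER_CUBIC)
cv2.imwrite("pics/c2.png",np.hstack([a,b]))
E
```

```text
(np.float64(-171.5), np.float64(-0.1), np.float64(115.2), array([-0.1,  0.8, -0.6]), 7.64)
(np.float64(-172.3), np.float64(0.2), np.float64(259.0), array([-1. ,  1. ,  0.4]), 8.76)
```

View pics/c2.png

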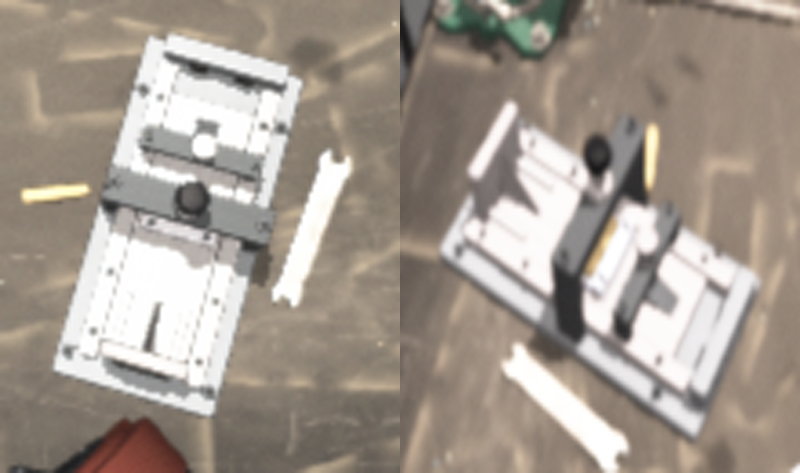

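Left view: the plate has moved in, to about (150,360), and stays there. Right view: the bar (605,245) is under the bridge, so the slide is caught at its middle position. Now the punch.

```bash
python3 - <<'E'
from h import *
robot.line_to(W(25,0,260),vel=.15);robot.pause(.2);print(jx())
f0=robot.observe()["ft_force"][2]
print(robot.line_to(W(25,0,228),vel=.06,guard=8))
print(jx())
z=228
while z>196:
    z-=2 if z>206 else .7
    if robot.line_to(W(25,0,z),vel=.03,guard=25): print("guard");break
    f=robot.observe()["ft_force"][2]-f0; print(z,jx()[2],round(f,1))
    if f>11: break
robot.pause(.4);print(jx())
robot.line_to(W(25,0,235),vel=.05);print(jx())
robot.line_to(W(25,0,275),vel=.12)
robot.line_to(W(-175,0,275),vel=.15);print(jx())
a=cv2.resize(robot.grab_frame("top")[155:285,235:345],(400,473),interpolation=cv2.INTER_CUBIC)
b=cv2.resize(robot.grab_frame("side")[170:280,165:295],(400,473),interpolation=cv2.INTER_CUBIC)
cv2.imwrite("pics/c3.png",np.hstack([a,b]))
E
```

```text
(np.float64(24.8), np.float64(-0.1), np.float64(260.3), array([ 0.4, -0.2, -0.9]), 10.53)
False
(np.float64(25.0), np.float64(0.0), np.float64(228.0), array([-0.6,  0.5,  0.9]), 11.21)
226 226.2 1.1
224 223.9 0.7
222 222.1 2.6
220 220.0 3.0
218 217.9 2.6
216 215.9 2.5
214 213.9 2.5
212 211.9 2.5
210 209.9 3.0
208 207.9 2.8
206 205.9 3.4
205.3 205.3 3.1
204.60000000000002 204.6 4.3
203.90000000000003 204.0 4.8
203.20000000000005 203.6 7.2
202.50000000000006 203.3 8.8
201.80000000000007 203.0 12.4
(np.float64(25.1), np.float64(-0.0), np.float64(203.0), array([-2. ,  1.5, 11.7]), 15.86)
(np.float64(24.8), np.float64(0.1), np.float64(234.5), array([ 0.8, -0.7, -0.4]), 16.68)
(np.float64(-174.7), np.float64(-0.0), np.float64(274.9), array([-0. , -0.1, -0.4]), 18.64)
```

View pics/c3.png

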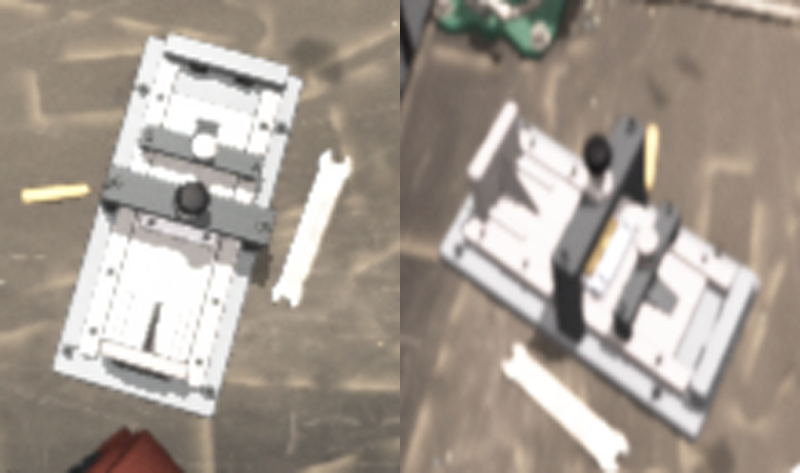

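The knob is back up at (597,150) in the right view. The slide is still caught and the bar is still under the punch. The force rose sharply at 18–19 mm of travel and reached about 12 N, as expected when the point meets the bar.

```bash
python3 -c "
from plant import robot
print(robot.job_done())"
```

```text
the job is handed in; nothing more can be done
None
```

The job is done and handed in: the slide is caught at its middle position with the bar under the punch, and the punch was pressed to about 12 N and has risen again.

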